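# Park the caliper, draw the new grip and hold it level

### The arm

A 6-joint arm with a two-finger parallel gripper is mounted at the origin on a cart in front of the work surface, level with it; the furniture and walls round the work are solid. World frame = base frame: x ahead of the robot, y to its left, z up, the work surface at z = 0. Lengths are in mm, angles in degrees, forces in N, time in s.
With the tool pointing down it reaches from about 325 to 925 mm from the base axis. Payload 3.1 kg.
Tool frame: the origin (TCP) lies between the finger pads; the fingertips stand 8 mm ahead of it and the grasp point (between the pads) lies 11 mm behind it; y points along the fingers, x is the direction in which the jaws open and shut, and the axes are right-handed (so a half turn about y gives the same grasp; the last joint's range is limited). The gripper opens to 85 mm and grips with 20 to 120 N. Pads are 22 mm wide; open, the fingers measure 114 mm over their backs; the gripper's body (76 mm by 85 mm) begins 54 mm behind the grasp point. The pads swing forward as they close: fully open they stand 13 mm farther back than shut.
Start: joints at [-80.397, 12.427, 92.441, -0, 75.132, -6.429], TCP at [172.623, -600.7, 239.3] pointing down, gripper open.
Joint ranges: [-157.48, 157.48], [-44.54, 120.13], [17.64, 146.25], [-64.5, 244.5], [7.68, 150.69], [-147.95, 147.95]. Speed limits (degrees/s): [159.86, 159.86, 180, 180, 180, 180].

### API

Orientations are given as a 3x3 rotation matrix whose columns are the frame's x, y, z axes.
In Python, from rig import readout, optics, order gives the robot as it stands.
- The arm moves only by the tool send_rows, never from a script. Its argument "steps" is a list of rows, each an object of numbers: "tx", "ty", "tz": the shift along the tool's x, y, z in mm; "rx", "ry", "rz": the turn, a rotation vector about the tool's x, y, z in degrees; "hand": the closure, from -1 (fully open) to 1 (shut), so that 0 is half open. In form: [{"tx": .., "ty": .., "tz": .., "rx": .., "ry": .., "rz": .., "hand": ..}, ...]. A call has 1 to 10 rows; each row shifts and turns the commanded pose from where the row before left it, along the tool's axes as they then stand; what a row does not reach is not made up. A row lasts 1/10 s, in which the tool goes at most 50 mm and 8.59 degrees, less where a joint would pass 70% of its speed; a pose out of reach is approached as far as the arm can. A call with a gripper value outside its range is refused whole. The fingers move at their own pace and stop on an object; the grip force is fixed at half the most. Time passes only in rows, so rows that do not move let the fingers close. It gives the time, the measured TCP pose, the force and the opening at its end, in the units of the state.
- readout.get_state(): the state, without advancing time (a new reading comes with each control period).
- optics.camera(name): name is "scene" or "top" or "wrist"; returns a dict with "color" (400x640x3 uint8, blue, green, red), "range_z" (400x640 float32, mm along the optical axis (not along the pixel's ray), 0 where there is no reading), "vertical_fov" (degrees; the focal length in pixels is half the picture's height over the tangent of half this angle, whatever the lens; pixels are square), "cx", "cy" (the principal point, pixels), "cam_to_world" (4x4, takes a point from camera to world coordinates); the wrist camera has in their place "mount" (4x4, takes a point from camera to tool coordinates, whose origin is the TCP and whose axes are the tool frame's). Camera axes: x right, y up, looking along -z (the intrinsics and any distortion apply to the point x, -y, -z); pixel columns grow to the right and rows downward; lengths in mm; the calibration is good to about 2 mm. A picture is of the moment at which its call begins: read the wrist's pose just before it.
- order.close_job(): hands the job in, once; it reports no verdict.
The state is a dict: "t": time; "joint_pos": joint angles; "qd": joint speeds; "effort": joint torques, N m; "ee_pos": TCP position; "eef_rot": TCP orientation; "ft_force": force on the tool from outside, world axes, zero at the start; "wrist_torque": the same for the moment, N m; "width": finger opening in mm.
Only numpy, scipy, OpenCV 4.12 (cv2) and the standard library are available. Lean on these libraries where they do the work, as an engineer would, in place of code of your own. Each camera call takes 0.05 s, during which the arm holds its last target. There are 200 camera calls.

### The job

The measuring is done, now the new golf grip is wanted: first slide the caliper, plain beam end first, fully home into the level slot in the front of the wooden stand and let go of it there. Then draw the rubber grip up out of its pocket in the same stand, turn it from upright to level and finish while still holding it so, level and steady, some 20 cm or more above the bench, as if about to push it onto a shaft; either end may point any way. Leave the caliper in its slot and the other things on the bench where they are.

Things in the scene. Friction and masses are not known exactly. Their poses are not given: they have to be found in the camera images.
- stand: Fixed wooden stand on a dark foot board (140 x 150 x 8 mm). Origin: centre of its underside; x runs front to back, z up; yaw varies. Left half (y 0 to +70 mm): pale block, front face at x = -58 mm, 66 mm high, level slot in its front. Right half (y -69 to -1 mm): darker block, x -33 to +33 mm, 86 mm high, with an upright pocket for the rubber grip.
- slot_mouth (a point): Centre of the slot's opening in the front face of the stand, 35 mm above the bench. The slot is 26 mm wide, 12 mm high and runs level, straight back along the stand's x for 98 mm; dark strips frame the mouth and stand 2 mm proud.
- slot_back (a point): Centre of the slot's closed back end, 98 mm behind slot_mouth.
- pocket_mouth (a point): Centre of the upright pocket's open top, 86 mm above the bench. The pocket is square, 31 x 31 mm, and 76 mm deep; the rubber grip stands in it.
- caliper: Digital caliper lying flat, 66 x 200 x 13 mm, 0.12 to 0.2 kg. Origin: centre of its underside; y along the beam. Beam x -2 to +14, z 2 to 6 mm, y -100 (plain end) to +100 mm. Black display head x -6 to +18, y +28 to +72, top z 12 mm; thumb wheel y 29 to 41 mm; cross jaws 66 mm wide, y +71 to +100 mm. Grip from above across the head (along x) at x +6, y about +52 mm, near its centre of mass.
- beam_end (a point): Middle of the plain end of the caliper's beam (caliper x = +6, y = -100, z = 4 mm): it goes into the slot. When home, about 102 mm of the caliper stands out of the slot; let go, it sags a few degrees and stays.
- rubber_grip: New rubber golf grip, a pale round handle with a green cap on its lower end (hidden at the start), 28 mm across, 218 mm long, about 50 g. Its y axis runs along its length; the origin lies on its skin halfway along, the centre line at z = +13.5 mm of its own frame. It starts upright in the pocket (own y pointing up), 67 mm of it inside, top 228 mm above the bench, leaning a few degrees in the wider pocket.
- grip_end_a (a point): Centre of the grip's end at own y = -109 mm (the lower end at the start).
- grip_end_b (a point): Centre of the grip's end at own y = +109 mm (the upper end at the start).
- green_tin: Green tin, 74 mm across, 32 mm high; leave alone. Origin: centre of the underside.
- wax_jar: Pale jar with a grey lid, 58 mm across, 58 mm high; leave alone. Origin: centre of the underside.
- iron_head_2: Dull grey golf iron head lying flat, 77 x 119 x 16 mm; leave alone. Origin: centre of the underside.
- white_tub: White lidded tub, 65 mm across, 50 mm high; leave alone. Origin: centre of the underside.
Not all that is in view belongs to the job. Of the things that look like the stand, the larger one is meant.

How it is judged:
By the outcome, as a careful person would: the job done as asked, in the order asked, and still so for the second after the job is handed in, while the arm keeps its last pose, push and grip.
It also fails if it takes over 69 s, if anything falls off the work surface, if the arm or the gripper's body presses on something with over 40 N, if the wrist force passes 120 N, or if a joint passes its speed limit or range.

## Working session

There is one attempt and no reset: what is moved stays moved. The work goes in short steps, Python scripts to look and compute and a tool call to move; the robot and the scene stay as the last step left them, time stands still between calls to the robot, and variables do not carry over. Pictures are saved under pics/ and viewed, about 8 in all and at most 12, crops included, and the job is handed in when it is done.

Besides the shell and the picture viewer there is one more tool, called after "Call:" as name(argument=value, ...), one argument or row to a line, values as JSON. send_rows: Moves the arm, as the interface text tells. Its arguments: {"type":"object","properties":{"steps":{"type":"array","items":{"type":"object","properties":{"tx":{"type":"number"},"ty":{"type":"number"},"tz":{"type":"number"},"rx":{"type":"number"},"ry":{"type":"number"},"rz":{"type":"number"},"hand":{"type":"number"}}}}},"required":["steps"]}

```bash
mkdir -p pics
cat > h.py <<'E'
import numpy as np,cv2
from rig import readout,optics,order
def cam(n):
    s=readout.get_state(); c=optics.camera(n)
    if n=='wrist':
        T=np.eye(4);T[:3,:3]=s['eef_rot'];T[:3,3]=s['ee_pos'];c['M']=T@np.array(c['mount'])
    else: c['M']=np.array(c['cam_to_world'])
    c['f']=200/np.tan(np.radians(c['vertical_fov'])/2)
    return c
def cloud(c):
    v,u=np.mgrid[0:400,0:640]; d=c['range_z']; 
    P=np.stack([(u-c['cx'])*d/c['f'],-(v-c['cy'])*d/c['f'],-d,np.ones_like(d)],-1)
    return (P@c['M'].T)[...,:3]
def ray(c,u,v,z):
    d=c['M'][:3,:3]@np.array([(u-c['cx'])/c['f'],-(v-c['cy'])/c['f'],-1]);o=c['M'][:3,3]
    return o+d*(z-o[2])/d[2]
def save(c,n): cv2.imwrite(f'pics/{n}.png',c['color'])
E
python3 - <<'E'
from h import *
s=readout.get_state();print(s)
for n in('scene','top'):
    c=cam(n);save(c,n+'1');print(n,{k:v for k,v in c.items() if k not in('color','range_z')})
    np.savez(n+'1',**{k:v for k,v in c.items()})
    print((c['range_z']>0).mean())
E
```

```text
{'t': 0.0, 'joint_pos': array([-8.03981497e+01,  1.24793516e+01,  9.25321131e+01,  1.82504270e-03,
        7.51322574e+01, -6.42569904e+00]), 'qd': array([-0.06057615,  0.02645844, -0.0812439 ,  0.02916794,  0.04887454,
       -0.05158426]), 'effort': array([-1.66195645e-03, -3.96848702e+01, -3.03853726e+01, -3.67046650e-04,
        9.86913219e-03,  9.61133466e-07]), 'ee_pos': array([ 172.48352875, -599.86610328,  237.90705647]), 'eef_rot': array([[ 2.76091148e-01, -3.88050817e-04,  9.61131379e-01],
       [-9.61128234e-01,  2.47841492e-03,  2.76091245e-01],
       [-2.48921978e-03, -9.99996853e-01,  3.11301825e-04]]), 'ft_force': array([ 0.11959744, -0.45277947, -0.27283901]), 'wrist_torque': array([-0.02197679, -0.03408883,  0.024456  ]), 'width': 85.6836528554509}
scene {'vertical_fov': 54.875124808863916, 'cx': 317.2040553007478, 'cy': 205.65334697324963, 'cam_to_world': array([[-8.91603030e-01,  1.79519787e-01, -4.15712260e-01,
         2.04396895e+00],
       [-4.52578890e-01, -3.83113305e-01,  8.05230740e-01,
         1.17314585e+03],
       [-1.47100467e-02,  9.06088760e-01, 
[... 669 characters left out ...]
e-01, -1.87280813e-01,
         2.46668362e+02],
       [-9.99805103e-01, -1.76873116e-02, -8.77010613e-03,
         1.18607603e+02],
       [-1.19263206e-02,  1.87106335e-01,  9.82267266e-01,
         1.60227411e+03],
       [ 0.00000000e+00,  0.00000000e+00,  0.00000000e+00,
         1.00000000e+00]]), 'M': array([[-1.57327248e-02,  9.82180420e-01, -1.87280813e-01,
         2.46668362e+02],
       [-9.99805103e-01, -1.76873116e-02, -8.77010613e-03,
         1.18607603e+02],
       [-1.19263206e-02,  1.87106335e-01,  9.82267266e-01,
         1.60227411e+03],
       [ 0.00000000e+00,  0.00000000e+00,  0.00000000e+00,
         1.00000000e+00]]), 'f': np.float64(400.39734651265604)}
0.99596875
```

View pics/top1.png

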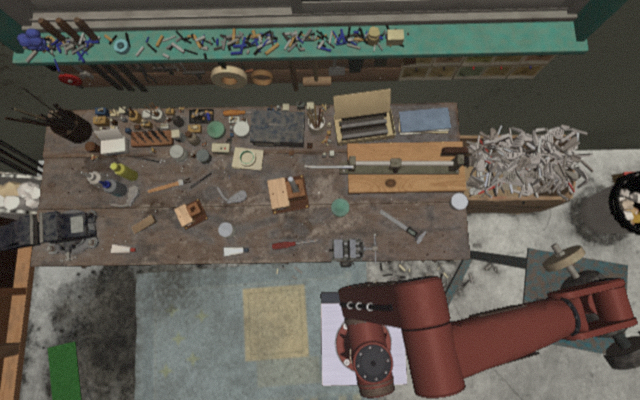

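View pics/scene1.png

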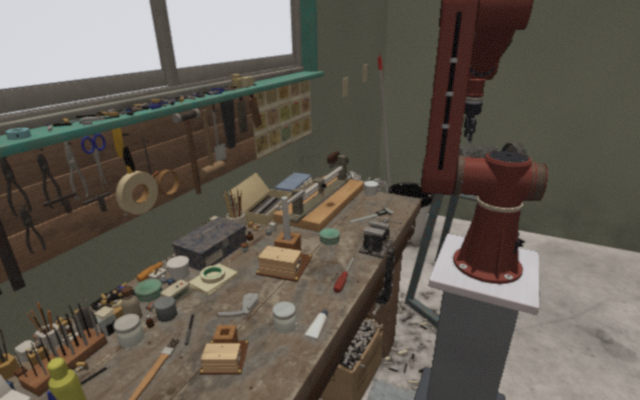

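Top view: the larger stand is around (287,195) with the grip rising at (292,185), and the decoy is at (188,213). The caliper is around (405,227), with its jaws at about (420,237). I'll zoom in for coordinates.

Run:
```python
from h import *
c=dict(np.load('top1.npz'));
P=cloud(c)
a=cv2.resize(c['color'][165:255,250:345],None,fx=6,fy=6,interpolation=cv2.INTER_CUBIC)[:, :]
b=cv2.resize(c['color'][200:250,370:435],None,fx=6,fy=6,interpolation=cv2.INTER_CUBIC)
o=np.zeros((540,400,3),np.uint8);o[:300,:390]=b
cv2.imwrite('pics/crop.png',cv2.resize(np.hstack([a,o]),None,fx=.82,fy=.82))
for n,u,v,z in[('cal A',382,212,4),('cal jaws',420,237,5),('tin',340,208,32),('tub',460,201,50),('stand',287,195,66),('jar',225,229,58)]:
    print(n,ray(c,u,v,z).round(),P[v,u].round())
# height map pts of the stand region
R=P[165:225,260:320];m=(R[...,2]>50)&(R[...,2]<78);print('pale',m.sum(),R[m].mean(0))
q=R[m][:,:2].astype(np.float32);print(cv2.minAreaRect(q))
m=(R[...,2]>78)&(R[...,2]<95);q=R[m][:,:2].astype(np.float32);print('dark',cv2.minAreaRect(q),m.sum())
m=R[...,2]>120;print('grip',R[m].mean(0),R[m].max(0),m.sum())
```

```text
cal A [503. -95.   4.] [502. -93.  12.]
cal jaws [ 399. -241.    5.] [ 400. -242.    0.]
tin [517.  75.  32.] [518.  75.  30.]
tub [ 534. -396.   50.] [ 535. -398.   46.]
stand [567. 283.  66.] [568. 283.  61.]
jar [438. 525.  58.] [438. 524.  59.]
pale 577 [574.06235788 312.37661322  65.0599169 ]
((581.970458984375, 285.481689453125), (120.05303955078125, 138.79954528808594), 9.883540153503418)
dark ((588.2054443359375, 250.52134704589844), (67.1543197631836, 67.86051940917969), 10.185839653015137) 209
grip [583.06684619 215.07264727 292.46341597] [ 660.47142112  263.2497277  1602.27411136] 122
```

View pics/crop.png

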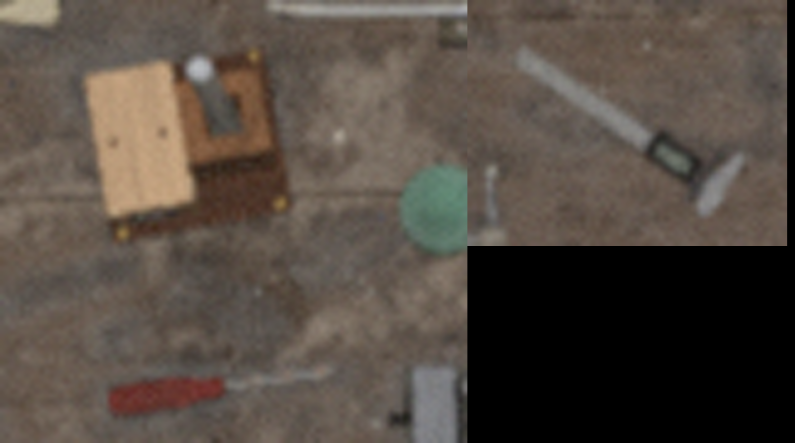

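```bash
cat >> h.py <<'E'
def goto(p,ang=None,R=None):
    """turn first (tool axes), then shift in the turned frame"""
    from scipy.spatial.transform import Rotation as Ro
    s=readout.get_state();R0=np.array(s['eef_rot'])
    if R is None:
        a=np.radians(ang);x=np.array([np.cos(a),np.sin(a),0]);y=np.array([0,0,-1.]);R=np.stack([x,y,np.cross(x,y)],1)
    rv=Ro.from_matrix(R0.T@R).as_rotvec(degrees=True);d=R.T@(np.array(p)-s['ee_pos'])
    print('turn',rv.round(2),'|',np.linalg.norm(rv).round(1),' shift in new frame',d.round(1),'t',round(s['t'],1))
E
python3 - <<'E'
from h import *
c=dict(np.load('top1.npz'));P=cloud(c)
print('head',ray(c,411.9,231.9,12),'end',ray(c,370+56/4.92,200+55/4.92,4),'jaw',ray(c,370+253/4.92,200+185/4.92,5))
print('screwdriver x,y,z');S=P[238:252,268:318]
h=S[...,2];print(h.max(), np.percentile(h,[50,90,95,99]));print(S[h>12].min(0),S[h>12].max(0))
R=P[225:265,325:380];m=R[...,2]>20;print('vice',R[m].min(0),R[m].max(0))
print(optics.camera('wrist')['mount'])
goto([430,-205,230],-35.5)
E
```

```text
head [ 419.46179694 -208.75719718   12.        ] end [506.30644108 -92.20906664   4.        ] jaw [ 396.8233568  -246.72948556    5.        ]
screwdriver x,y,z
1602.2741113625848 [ 0.97139189 22.47695356 25.53876193 31.38928895]
[246.66836214 118.60760268  12.03544797] [ 393.49184245  346.97288639 1602.27411136]
vice [246.66836214 -62.04816242  21.04605039] [ 407.88515649  118.60760268 1602.27411136]
[[ 9.99999179e-01 -6.58545251e-04 -1.09927402e-03 -1.59216509e-02]
 [-8.87944150e-04  2.62408800e-01 -9.64956389e-01 -1.34732853e+02]
 [ 9.23926625e-04  9.64956573e-01  2.62408000e-01  6.67948154e+01]
 [ 0.00000000e+00  0.00000000e+00  0.00000000e+00  1.00000000e+00]]
turn [ -0.05 -38.47  -0.1 ] | 38.5  shift in new frame [-19.8   8.2 471.2] t 0.1
```

Call:
send_rows(
  steps=[
    {"ry": -7.7,"hand": -1},
    {"ry": -7.7,"hand": -1},
    {"ry": -7.7,"hand": -1},
    {"ry": -7.7,"hand": -1},
    {"ry": -7.7,"hand": -1},
  ],
)

```text
schema error: expected keys tx, ty, tz, rx, ry, rz, hand
```

Call:
send_rows(
  steps=[
    {"tx": -2,"tz": 47,"hand": -1},
    {"tx": -2,"tz": 47,"hand": -1},
    {"tx": -2,"tz": 47,"hand": -1},
    {"tx": -2,"tz": 47,"hand": -1},
    {"tx": -2,"tz": 47,"hand": -1},
    {"tx": -2,"tz": 47,"ty": 5,"hand": -1},
    {"tx": -2,"tz": 47,"ty": 10,"hand": -1},
    {"tx": -2,"tz": 47,"ty": 15,"hand": -1},
    {"tx": -2,"tz": 47,"ty": 20,"hand": -1},
    {"tx": -2,"tz": 47,"ty": 20,"hand": -1},
  ],
)

```text
schema error: expected keys tx, ty, tz, rx, ry, rz, hand
```

Call:
send_rows(
  steps=[
    {"hand": -1},
    {"hand": -1},
  ],
)

```text
schema error: expected keys tx, ty, tz, rx, ry, rz, hand
```

Run:
```python
from h import *
c=cam('wrist');save(c,'w1');np.savez('w1',**c)
P=cloud(c);print(readout.get_state()['ee_pos'],P[200,320],np.median(P[...,2]))
```

```text
[ 172.53152808 -600.1846983   238.41838316] [ -64.01366517 -683.11654996 -754.51540225] -178.68326793443646
```

View pics/w1.png

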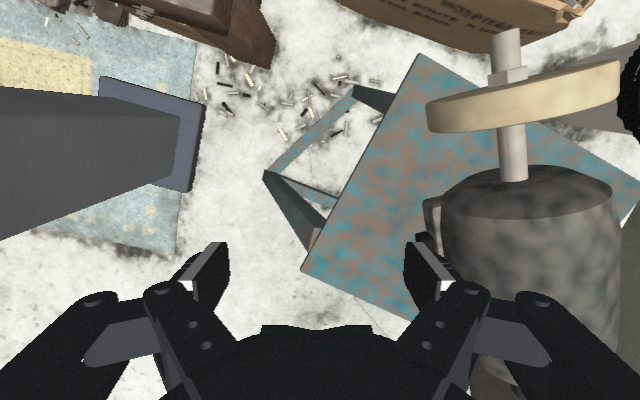

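Every key is required, so the rows were refused and nothing moved. The picture shows only the floor, with the fingers at the bottom around (215,270) and (425,270). I'll resend with all the keys.

Call:
send_rows(
  steps=[
    {"tx": 0,"ty": 0,"tz": 0,"rx": 0,"ry": -7.7,"rz": 0,"hand": -1},
    {"tx": 0,"ty": 0,"tz": 0,"rx": 0,"ry": -7.7,"rz": 0,"hand": -1},
    {"tx": 0,"ty": 0,"tz": 0,"rx": 0,"ry": -7.7,"rz": 0,"hand": -1},
    {"tx": 0,"ty": 0,"tz": 0,"rx": 0,"ry": -7.7,"rz": 0,"hand": -1},
    {"tx": 0,"ty": 0,"tz": 0,"rx": 0,"ry": -7.7,"rz": 0,"hand": -1},
  ],
)

```text
t: 0.7
ee_pos: [172.6, -600.5, 238.9]
eef_rot: [[0.818, -0.0, 0.576], [-0.576, 0.001, 0.818], [-0.0, -1.0, 0.0]]
ft_force: [-0.0, 0.0, -0.1]
width: 85.3
```

Call:
send_rows(
  steps=[
    {"tx": -2,"ty": 0,"tz": 45,"rx": 0,"ry": 0,"rz": 0,"hand": -1},
    {"tx": -2,"ty": 0,"tz": 45,"rx": 0,"ry": 0,"rz": 0,"hand": -1},
    {"tx": -2,"ty": 0,"tz": 45,"rx": 0,"ry": 0,"rz": 0,"hand": -1},
    {"tx": -2,"ty": 0,"tz": 45,"rx": 0,"ry": 0,"rz": 0,"hand": -1},
    {"tx": -2,"ty": 0,"tz": 45,"rx": 0,"ry": 0,"rz": 0,"hand": -1},
    {"tx": -2,"ty": 0,"tz": 45,"rx": 0,"ry": 0,"rz": 0,"hand": -1},
    {"tx": -2,"ty": 10,"tz": 45,"rx": 0,"ry": 0,"rz": 0,"hand": -1},
    {"tx": -2,"ty": 15,"tz": 40,"rx": 0,"ry": 0,"rz": 0,"hand": -1},
    {"tx": -2,"ty": 20,"tz": 30,"rx": 0,"ry": 0,"rz": 0,"hand": -1},
    {"tx": -2,"ty": 20,"tz": 30,"rx": 0,"ry": 0,"rz": 0,"hand": -1},
  ],
)

```text
t: 1.7
ee_pos: [397.9, -249.7, 174.0]
eef_rot: [[0.815, 0.001, 0.58], [-0.58, -0.001, 0.815], [0.001, -1.0, -0.0]]
ft_force: [0.8, -0.5, -0.2]
width: 85.5
```

Call:
send_rows(
  steps=[
    {"tx": 0,"ty": 0,"tz": 0,"rx": 0,"ry": 0,"rz": 0,"hand": -1},
    {"tx": 0,"ty": 0,"tz": 0,"rx": 0,"ry": 0,"rz": 0,"hand": -1},
  ],
)

```text
t: 1.9
ee_pos: [396.9, -250.5, 173.8]
eef_rot: [[0.816, -0.001, 0.579], [-0.579, 0.0, 0.816], [-0.001, -1.0, -0.0]]
ft_force: [-0.2, -0.8, -0.9]
width: 85.3
```

Run:
```python
from h import *
c=cam('wrist');save(c,'w2');np.savez('w2',**c)
P=cloud(c);s=readout.get_state();print(s['t'],s['ee_pos'],s['ft_force'],P[200,320],np.median(P[...,2]))
```

```text
1.95 [ 397.23712927 -251.52885176  174.6285889 ] [ 1.22451211 -0.37066275 -0.51091917] [ 435.90568618 -196.27731506  308.46060007] 0.4566757479349519
```

View pics/w2.png

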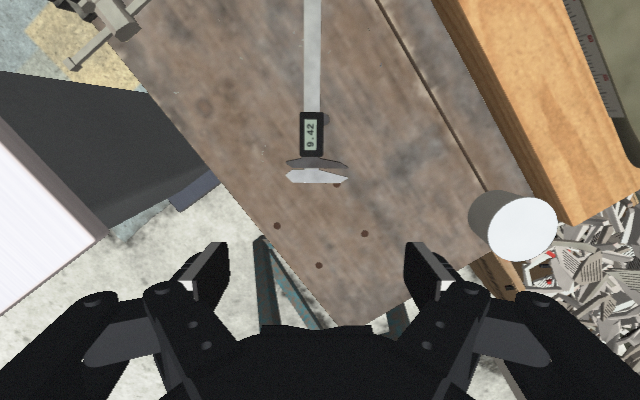

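The wrist view shows the caliper head at (300–325, 112–157), the beam running up at x≈312, and the jaws at (285–350, 158–185).

Run:
```python
from h import *
c=dict(np.load('w2.npz'));g=cv2.cvtColor(c['color'],cv2.COLOR_BGR2GRAY);hsv=cv2.cvtColor(c['color'],cv2.COLOR_BGR2HSV)
# head: dark blob
m=np.zeros_like(g);m[100:170,285:345]=(g[100:170,285:345]<50)*255
cn=max(cv2.findContours(m,0,2)[0],key=cv2.contourArea);r=cv2.minAreaRect(cn);print(r)
b=cv2.boxPoints(r);w=np.array([ray(c,*p,12) for p in b]);print(w.round(1));hc=w.mean(0);print('head',hc, [np.linalg.norm(w[i]-w[i-1]).round(1) for i in range(4)])
# beam edges
L=[];Q=[]
for v in range(5,105,10):
    row=hsv[v,290:340].astype(int);k=np.where((row[:,1]<40)&(row[:,2]>110))[0]+290
    if len(k)>4:
        Q.append(ray(c,(k[0]+k[-1])/2,v,6)[:2]);L.append(np.linalg.norm(ray(c,k[0],v,6)-ray(c,k[-1]+1,v,6)))
Q=np.array(Q);print('widths',np.round(L,1));d=np.linalg.svd(Q-Q.mean(0))[2][0];d*=-np.sign(d[1]);print('y dir',d,np.degrees(np.arctan2(d[1],d[0])),Q[0],Q[-1])
n=np.array([d[1],-d[0]]);print('offset head from beam line along x',(hc[:2]-Q.mean(0))@n)
a=np.degrees(np.arctan2(-n[1],-n[0]));print('grasp ang',a);goto([hc[0],hc[1],60],a)
```

```text
((311.5, 134.0), (44.0, 23.0), 90.0)
[[ 426.  -182.5   12. ]
 [ 444.3 -195.5   12. ]
 [ 419.8 -230.6   12. ]
 [ 400.7 -217.1   12. ]]
head [ 422.71541637 -206.44671034   12.        ] [np.float64(42.9), np.float64(22.4), np.float64(42.9), np.float64(23.3)]
widths [24.6 29.4 28.7 28.9 29.2 29.4 29.7 36.7 46.7 43.2]
y dir [-0.49498903 -0.86889922] -119.66902726821074 [ 487.7211084  -111.41382663] [ 449.27641117 -179.24414657]
offset head from beam line along x 4.491765723696666
grasp ang -29.669027268210744
turn [ 0.04 -5.77  0.03] | 5.8  shift in new frame [ -0.2 114.6  51.8] t 1.9
```

Run:
```python
from h import *
goto([421.6,-208,9],-35)
```

```text
turn [ 0.03 -0.44  0.03] | 0.4  shift in new frame [ -5.  165.6  49.6] t 1.9
```

Call:
send_rows(
  steps=[
    {"tx": -3,"ty": 20,"tz": 25,"rx": 0,"ry": -0.4,"rz": 0,"hand": -1},
    {"tx": -2,"ty": 25,"tz": 24.6,"rx": 0,"ry": 0,"rz": 0,"hand": -1},
    {"tx": 0,"ty": 30,"tz": 0,"rx": 0,"ry": 0,"rz": 0,"hand": -0.5},
    {"tx": 0,"ty": 30,"tz": 0,"rx": 0,"ry": 0,"rz": 0,"hand": -0.4},
    {"tx": 0,"ty": 25,"tz": 0,"rx": 0,"ry": 0,"rz": 0,"hand": -0.3},
    {"tx": 0,"ty": 0,"tz": 0,"rx": 0,"ry": 0,"rz": 0,"hand": -0.3},
    {"tx": 0,"ty": 0,"tz": 0,"rx": 0,"ry": 0,"rz": 0,"hand": -0.3},
  ],
)

```text
t: 2.65
ee_pos: [422.0, -209.0, 45.1]
eef_rot: [[0.818, 0.001, 0.576], [-0.576, -0.001, 0.818], [0.001, -1.0, -0.0]]
ft_force: [0.6, -0.4, 0.8]
width: 55.4
```

Run:
```python
from h import *
goto([421.6,-208,9],-35)
c=cam('wrist');save(c,'w3');np.savez('w3',**c)
```

```text
turn [ 0.01 -0.15  0.05] | 0.2  shift in new frame [-0.9 36.1  0.6] t 2.6
```

View pics/w3.png

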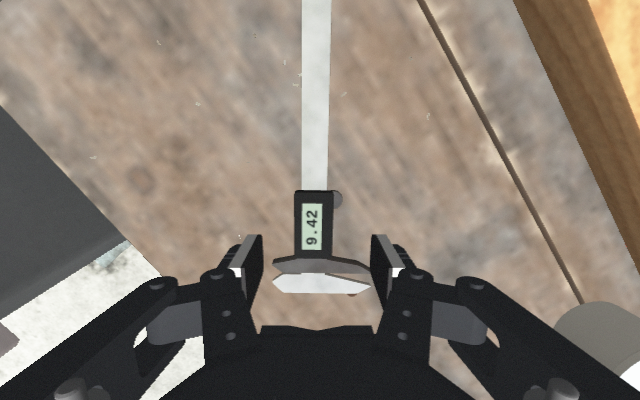

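The head is at (295–333, 190–258), centred between the fingers (mid x≈316), and the beam is parallel to tool z. I'll check its position along z.

Run:
```python
from h import *
c=dict(np.load('w3.npz'));s=readout.get_state();R=s['eef_rot'];p=s['ee_pos']
for n,u,v,z in[('head near wheel end',314,190,12),('head jaw end',314,255,12),('L',296,222,12),('R',333,222,12),('beam top',315.5,10,6),('beam bot',315.5,180,6)]:
    q=ray(c,u,v,z);print(n,q.round(1),'tool',(R.T@(q-p)).round(1))
```

```text
head near wheel end [ 436.  -187.7   12. ] tool [-1.9 33.9 25.4]
head jaw end [ 411.7 -222.1   12. ] tool [ -1.9  33.9 -16.8]
L [ 415.4 -197.8   12. ] tool [-12.9  33.9   5.3]
R [ 433.9 -210.8   12. ] tool [ 9.7 34.   5.3]
beam top [ 492.  -109.7    6. ] tool [ -1.   39.9 121.3]
beam bot [ 439.5 -184.3    6. ] tool [-1.  39.9 30.2]
```

Call:
send_rows(
  steps=[
    {"tx": -1.5,"ty": 15,"tz": 2.3,"rx": 0,"ry": 0,"rz": 0,"hand": -0.3},
    {"tx": 0,"ty": 13,"tz": 0,"rx": 0,"ry": 0,"rz": 0,"hand": -0.3},
    {"tx": 0,"ty": 8,"tz": 0,"rx": 0,"ry": 0,"rz": 0,"hand": -0.3},
    {"tx": 0,"ty": 0,"tz": 0,"rx": 0,"ry": 0,"rz": 0,"hand": -0.3},
    {"tx": 0,"ty": 0,"tz": 0,"rx": 0,"ry": 0,"rz": 0,"hand": 1},
    {"tx": 0,"ty": 0,"tz": 0,"rx": 0,"ry": 0,"rz": 0,"hand": 1},
    {"tx": 0,"ty": 0,"tz": 0,"rx": 0,"ry": 0,"rz": 0,"hand": 1},
    {"tx": 0,"ty": 0,"tz": 0,"rx": 0,"ry": 0,"rz": 0,"hand": 1},
    {"tx": 0,"ty": 0,"tz": 0,"rx": 0,"ry": 0,"rz": 0,"hand": 1},
    {"tx": 0,"ty": 0,"tz": 0,"rx": 0,"ry": 0,"rz": 0,"hand": 1},
  ],
)

```text
t: 3.7
ee_pos: [422.6, -205.7, 9.4]
eef_rot: [[0.819, 0.001, 0.574], [-0.574, -0.001, 0.819], [0.002, -1.0, -0.0]]
ft_force: [-1.2, 0.2, 5.5]
width: 22.4
```

Call:
send_rows(
  steps=[
    {"tx": 0,"ty": 0,"tz": 0,"rx": 0,"ry": 0,"rz": 0,"hand": 1},
    {"tx": 0,"ty": 0,"tz": 0,"rx": 0,"ry": 0,"rz": 0,"hand": 1},
  ],
)

```text
t: 3.9
ee_pos: [422.6, -205.6, 9.4]
eef_rot: [[0.819, 0.001, 0.574], [-0.574, -0.001, 0.819], [0.002, -1.0, -0.0]]
ft_force: [-0.6, 0.2, 6.8]
width: 22.3
```

Call:
send_rows(
  steps=[
    {"tx": 0,"ty": -10,"tz": 0,"rx": 0,"ry": 0,"rz": 0,"hand": 1},
    {"tx": 0,"ty": -25,"tz": 0,"rx": 0,"ry": 0,"rz": 0,"hand": 1},
    {"tx": 0,"ty": -35,"tz": 0,"rx": 0,"ry": 0,"rz": 0,"hand": 1},
    {"tx": 0,"ty": -40,"tz": 0,"rx": 0,"ry": 0,"rz": 0,"hand": 1},
    {"tx": 0,"ty": -40,"tz": 0,"rx": 0,"ry": 7.5,"rz": 0,"hand": 1},
    {"tx": 0,"ty": 0,"tz": 0,"rx": 0,"ry": 7.5,"rz": 0,"hand": 1},
    {"tx": 0,"ty": 0,"tz": 0,"rx": 0,"ry": 7.5,"rz": 0,"hand": 1},
    {"tx": 0,"ty": 0,"tz": 0,"rx": 0,"ry": 7.5,"rz": 0,"hand": 1},
    {"tx": 0,"ty": 0,"tz": 0,"rx": 0,"ry": 7.5,"rz": 0,"hand": 1},
    {"tx": 0,"ty": 0,"tz": 0,"rx": 0,"ry": 7.5,"rz": 0,"hand": 1},
  ],
)

```text
t: 4.9
ee_pos: [421.3, -204.5, 158.2]
eef_rot: [[0.167, -0.001, 0.986], [-0.986, 0.001, 0.167], [-0.001, -1.0, -0.0]]
ft_force: [0.3, -0.3, -1.5]
width: 22.2
```

Run:
```python
from h import *
print(readout.get_state()['width'])
goto([330,277,160],-80)
```

```text
22.187314521584426
turn [ 0.02 -0.38 -0.03] | 0.4  shift in new frame [-490.    -1.8   -6.3] t 4.9
```

Call:
send_rows(
  steps=[
    {"tx": -25,"ty": 0,"tz": 0,"rx": 0,"ry": -0.4,"rz": 0,"hand": 1},
    {"tx": -45,"ty": 0,"tz": 0,"rx": 0,"ry": 0,"rz": 0,"hand": 1},
    {"tx": -45,"ty": 0,"tz": 0,"rx": 0,"ry": 0,"rz": 0,"hand": 1},
    {"tx": -45,"ty": 0,"tz": 0,"rx": 0,"ry": 0,"rz": 0,"hand": 1},
    {"tx": -45,"ty": 0,"tz": 0,"rx": 0,"ry": 0,"rz": 0,"hand": 1},
    {"tx": -45,"ty": 0,"tz": 0,"rx": 0,"ry": 0,"rz": 0,"hand": 1},
    {"tx": -45,"ty": 0,"tz": 0,"rx": 0,"ry": 0,"rz": 0,"hand": 1},
    {"tx": -45,"ty": 0,"tz": 0,"rx": 0,"ry": 0,"rz": 0,"hand": 1},
    {"tx": -45,"ty": 0,"tz": 0,"rx": 0,"ry": 0,"rz": 0,"hand": 1},
    {"tx": -45,"ty": 0,"tz": 0,"rx": 0,"ry": 0,"rz": 0,"hand": 1},
  ],
)

```text
t: 5.9
ee_pos: [343.6, 219.7, 158.5]
eef_rot: [[0.18, 0.0, 0.984], [-0.984, 0.0, 0.18], [-0.0, -1.0, 0.0]]
ft_force: [1.2, -0.3, -1.3]
width: 22.2
```

Call:
send_rows(
  steps=[
    {"tx": -40,"ty": 0,"tz": -5,"rx": 0,"ry": 0,"rz": 0,"hand": 1},
    {"tx": -20,"ty": 0,"tz": -1,"rx": 0,"ry": 0,"rz": 0,"hand": 1},
    {"tx": 0,"ty": 0,"tz": 0,"rx": 0,"ry": 0,"rz": 0,"hand": 1},
    {"tx": 0,"ty": 0,"tz": 0,"rx": 0,"ry": 0,"rz": 0,"hand": 1},
  ],
)

```text
t: 6.3
ee_pos: [327.6, 275.7, 158.1]
eef_rot: [[0.181, -0.001, 0.984], [-0.984, -0.001, 0.181], [0.001, -1.0, -0.001]]
ft_force: [-0.3, 0.2, -1.1]
width: 21.9
```

Run:
```python
from h import *
goto([330,277,160],-80)
c=cam('wrist');save(c,'w4');np.savez('w4',**c)
P=cloud(c);ok=c['range_z']>0
m=ok&(P[...,2]>58)&(P[...,2]<75)&(P[...,0]>450);print('pale',m.sum(),cv2.minAreaRect(P[m][:,:2].astype(np.float32)))
m=ok&(P[...,2]>78)&(P[...,2]<92)&(P[...,0]>500);print('dark',m.sum(),cv2.minAreaRect(P[m][:,:2].astype(np.float32)) if m.sum()>5 else 0)
# screwdriver red
hsv=cv2.cvtColor(c['color'],cv2.COLOR_BGR2HSV);r=ok&((hsv[...,0]<8)|(hsv[...,0]>172))&(hsv[...,1]>130)&(P[...,2]<60)
if r.sum()>5:print('red',r.sum(),np.percentile(P[r],[1,50,99],axis=0).round(1))
s=readout.get_state();b=P[(c['range_z']>0)&(P[...,2]>140)&(P[...,2]<175)];T=(b-s['ee_pos'])@s['eef_rot'];T=T[(T[:,2]>30)&(abs(T[:,0])<20)]
print('beam pts',len(T));
for lo in range(30,160,20):
    k=T[(T[:,2]>=lo)&(T[:,2]<lo+20)]
    if len(k):print(lo,k.mean(0).round(1),k.min(0).round(1),k.max(0).round(1))
```

```text
turn [0.04 0.42 0.05] | 0.4  shift in new frame [-0.9 -1.9  2.6] t 6.3
pale 0 ((0.0, 0.0), (0.0, 0.0), 0.0)
dark 0 0
red 1632 [[363.7 258.3  17.2]
 [377.9 319.9  24. ]
 [390.3 347.9  27.8]]
beam pts 6851
30 [-0.6  4.4 40.1] [-8.7  2.4 30. ] [ 7.4  6.1 49.9]
50 [-0.9  4.6 60.2] [-9.   2.3 50. ] [ 7.1  6.7 69.9]
70 [-1.1  4.9 80.2] [-9.1  3.  70.2] [ 6.8  7.  90. ]
90 [ -1.3   5.2 100.2] [-9.4  3.1 90. ] [  6.7   7.5 109.9]
110 [ -1.3   5.5 112.4] [ -9.3   3.  110. ] [  6.6   7.8 115.1]
```

View pics/w4.png

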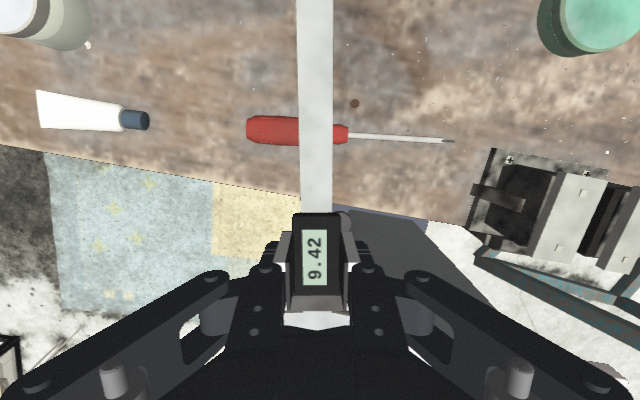

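The caliper is held straight. The screwdriver handle is at (247–348, 117–147) and tops out at 28 mm, so it can be cleared. The stand is out of view, so I'll go forward to see the front of the block.

Call:
send_rows(
  steps=[
    {"tx": 0,"ty": -2,"tz": 20,"rx": 0,"ry": 0.4,"rz": 0,"hand": 1},
    {"tx": 0,"ty": 0,"tz": 40,"rx": 0,"ry": 0,"rz": 0,"hand": 1},
    {"tx": 0,"ty": 0,"tz": 40,"rx": 0,"ry": 0,"rz": 0,"hand": 1},
    {"tx": 0,"ty": 0,"tz": 25,"rx": 0,"ry": 0,"rz": 0,"hand": 1},
    {"tx": 0,"ty": 0,"tz": 0,"rx": 0,"ry": 0,"rz": 0,"hand": 1},
    {"tx": 0,"ty": 0,"tz": 0,"rx": 0,"ry": 0,"rz": 0,"hand": 1},
    {"tx": 0,"ty": 0,"tz": 0,"rx": 0,"ry": 0,"rz": 0,"hand": 1},
  ],
)

```text
t: 7.05
ee_pos: [450.2, 296.5, 159.7]
eef_rot: [[0.171, -0.002, 0.985], [-0.985, -0.001, 0.171], [0.001, -1.0, -0.002]]
ft_force: [-0.3, 0.2, -1.9]
width: 21.9
```

Run:
```python
from h import *
goto([330,277,160],-80)
c=cam('wrist');save(c,'w5');np.savez('w5',**c)
P=cloud(c);ok=c['range_z']>0
m=ok&(P[...,2]>60)&(P[...,2]<75)&(P[...,0]>450);print('pale',m.sum(),P[m].mean(0))
Q=P[m]
a=np.radians(10);ex=np.array([np.cos(a),np.sin(a)]);ey=np.array([-np.sin(a),np.cos(a)])
sx=(Q[:,:2]-[582,285.3])@ex;sy=(Q[:,:2]-[582,285.3])@ey
print('sx',np.percentile(sx,[.5,1,5]),'sy',np.percentile(sy,[.5,1,99,99.5]))
F=[]
for lo in range(-5,75,5):
    k=(sy>=lo)&(sy<lo+5)
    if k.sum()>20:F.append((lo+2.5,np.percentile(sx[k],1)))
F=np.array(F);print(F.round(1))
for lo in range(-60,0,8):
    k=(sx>=lo)&(sx<lo+8)
    if k.sum()>20:print('x',lo,'y range',np.percentile(sy[k],[1,99]).round(1))
print(np.median(Q[:,2]))
```

```text
turn [ 0.12 -0.13  0.03] | 0.2  shift in new frame [  -1.7   -0.3 -121.8] t 7.0
pale 7543 [560.51364219 310.37022974  66.37255907]
sx [-54.52923228 -53.87115289 -50.2829745 ] sy [-59.27497581 -50.90247955  69.4420484   69.72160146]
[[ -2.5 -30.3]
 [  2.5 -53.9]
 [  7.5 -53.9]
 [ 12.5 -53.9]
 [ 17.5 -53.9]
 [ 22.5 -53.9]
 [ 47.5 -53.8]
 [ 52.5 -53.8]
 [ 57.5 -53.8]
 [ 62.5 -53.8]
 [ 67.5 -53.8]]
x -60 y range [ 0.8 69.5]
x -52 y range [ 1.1 69.4]
x -44 y range [ 0.6 69.8]
x -36 y range [-66.6  69.3]
x -28 y range [-0.9 69.7]
x -20 y range [-0.9 69.2]
x -12 y range [-50.7  69.4]
x -4 y range [-50.6  69.2]
66.19887755718406
```

View pics/w5.png

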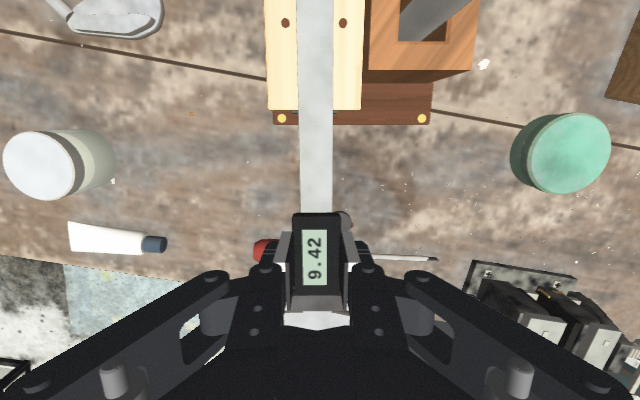

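Run:
```python
from h import *
c=dict(np.load('scene1.npz'));Mi=np.linalg.inv(c['M'])
def pr(p):
    q=Mi@np.append(p,1);return np.array([c['cx']+c['f']*q[0]/-q[2],c['cy']-c['f']*q[1]/-q[2]])
a=np.radians(10);o=np.array([585.9,286,0]);R=np.array([[np.cos(a),-np.sin(a),0],[np.sin(a),np.cos(a),0],[0,0,1]])
im=cv2.resize(c['color'][235:290,245:325],None,fx=10,fy=10,interpolation=cv2.INTER_CUBIC)
for box in([(-58,22,29),(-58,48,29),(-58,48,41),(-58,22,41)],[(-58,0,8),(-58,70,8),(-58,70,66),(-58,0,66)]):
    pts=np.array([(pr(o+R@np.array(b))-[245,235]+.5)*10 for b in box]).astype(int);cv2.polylines(im,[pts],True,(255,0,0),1)
cv2.imwrite('pics/s2.png',im)
goto([344.1,279.1,160],-80)
```

```text
turn [ 0.1  -0.1   0.02] | 0.1  shift in new frame [  -1.    -0.2 -107.5] t 7.1
```

View pics/s2.png

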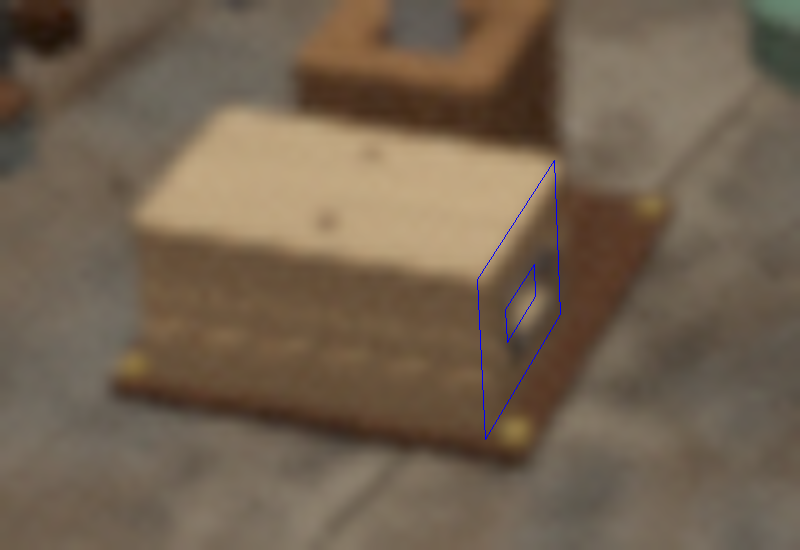

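The projected front face and slot (around (522,305)) line up with the picture. I'll back off, correct the tilt, and come down in line with the slot.

Call:
send_rows(
  steps=[
    {"tx": -1,"ty": 0,"tz": -22,"rx": 0.9,"ry": 0.5,"rz": 0,"hand": 1},
    {"tx": 0,"ty": 0,"tz": -40,"rx": 0,"ry": 0,"rz": 0,"hand": 1},
    {"tx": 0,"ty": 0,"tz": -35,"rx": 0,"ry": 0,"rz": 0,"hand": 1},
    {"tx": 0,"ty": 25,"tz": -13,"rx": 0,"ry": 0,"rz": 0,"hand": 1},
    {"tx": 0,"ty": 40,"tz": 0,"rx": 0,"ry": 0,"rz": 0,"hand": 1},
    {"tx": 0,"ty": 30,"tz": 0,"rx": 0,"ry": 0,"rz": 0,"hand": 1},
    {"tx": 0,"ty": 15,"tz": 0,"rx": 0,"ry": 0,"rz": 0,"hand": 1},
    {"tx": 0,"ty": 0,"tz": 0,"rx": 0,"ry": 0,"rz": 0,"hand": 1},
    {"tx": 0,"ty": 0,"tz": 0,"rx": 0,"ry": 0,"rz": 0,"hand": 1},
    {"tx": 0,"ty": 0,"tz": 0,"rx": 0,"ry": 0,"rz": 0,"hand": 1},
  ],
)

```text
t: 8.1
ee_pos: [345.3, 281.5, 50.4]
eef_rot: [[0.164, 0.018, 0.986], [-0.986, 0.004, 0.164], [-0.001, -1.0, 0.018]]
ft_force: [0.2, 0.6, -1.8]
width: 22.0
```

Run:
```python
from h import *
goto([344.1,279.1,41],-80)
s=readout.get_state();c=cam('wrist');P=cloud(c)
b=P[(c['range_z']>0)&(P[...,2]>25)&(P[...,2]<60)]
a=np.radians(10);ex=np.array([np.cos(a),np.sin(a)]);ey=np.array([-np.sin(a),np.cos(a)])
T=np.c_[(b[:,:2]-[522.4,310.5])@ex,(b[:,:2]-[522.4,310.5])@ey,b[:,2]]
T=T[abs(T[:,1])<20]
for lo in range(-160,0,15):
    k=T[(T[:,0]>=lo)&(T[:,0]<lo+15)]
    if len(k)>20:print(lo,k.mean(0).round(1),k.min(0).round(1),k.max(0).round(1))
```

```text
turn [-1.06 -0.56 -0.06] | 1.2  shift in new frame [ 2.1  9.4 -1.6] t 8.1
-160 [-153.3    2.5   46.6] [-160.   -14.2   25. ] [-145.    20.    54.9]
-145 [-138.     4.2   43.2] [-145.   -6.   25.] [-130.    20.    48.9]
-130 [-122.4    2.    46.8] [-130.    -5.9   44.8] [-115.1    9.9   49. ]
-115 [-107.4    1.9   46.9] [-114.8   -5.9   44.7] [-100.     9.9   48.8]
-100 [-92.4   1.9  47. ] [-100.    -5.8   45. ] [-85.    9.8  49.1]
-85 [-77.4   1.8  47. ] [-85.   -6.2  44.5] [-70.    9.9  49.3]
-70 [-67.2   1.9  47. ] [-70.   -6.1  44.9] [-64.    9.7  48.9]
```

Call:
send_rows(
  steps=[
    {"tx": 2,"ty": 5,"tz": 0,"rx": 0,"ry": 0,"rz": 0,"hand": 1},
    {"tx": 0,"ty": 5,"tz": 0,"rx": 0,"ry": 0,"rz": 0,"hand": 1},
    {"tx": 0,"ty": 0,"tz": 0,"rx": 0,"ry": 0,"rz": 0,"hand": 1},
    {"tx": 0,"ty": 0.2,"tz": 10,"rx": 0,"ry": 0,"rz": 0,"hand": 1},
    {"tx": -0.2,"ty": 0.2,"tz": 10,"rx": 0,"ry": 0,"rz": 0,"hand": 1},
    {"tx": 0,"ty": 0.2,"tz": 8,"rx": 0,"ry": 0,"rz": 0,"hand": 1},
    {"tx": -0.2,"ty": 0.1,"tz": 6,"rx": 0,"ry": 0,"rz": 0,"hand": 1},
    {"tx": 0,"ty": 0.1,"tz": 6,"rx": 0,"ry": 0,"rz": 0,"hand": 1},
    {"tx": 0,"ty": 0,"tz": 0,"rx": 0,"ry": 0,"rz": 0,"hand": 1},
  ],
)

```text
t: 9.05
ee_pos: [385.5, 286.1, 39.0]
eef_rot: [[0.163, 0.016, 0.986], [-0.987, 0.003, 0.163], [-0.0, -1.0, 0.017]]
ft_force: [-0.1, 0.4, -0.9]
width: 22.2
```

Run:
```python
from h import *
s=readout.get_state();print(s['ee_pos'],s['ft_force'],s['width'])
a=np.radians(10);ex=np.array([np.cos(a),np.sin(a)]);ey=np.array([-np.sin(a),np.cos(a)])
q=s['ee_pos'][:2]-[522.4,310.5];print('tcp stand',q@ex,q@ey)
c=cam('wrist');save(c,'w6');P=cloud(c)
b=P[(c['range_z']>0)&(P[...,2]>25)&(P[...,2]<48)]
T=np.c_[(b[:,:2]-[522.4,310.5])@ex,(b[:,:2]-[522.4,310.5])@ey,b[:,2]]
T=T[abs(T[:,1])<20]
for lo in range(-100,10,15):
    k=T[(T[:,0]>=lo)&(T[:,0]<lo+15)]
    if len(k)>20:print(lo,k.mean(0).round(1),k.min(0).round(1),k.max(0).round(1))
```

```text
[385.46442777 286.1083444   39.00234245] [-0.13502862  0.40788587 -0.93942773] 22.17499980024168
tcp stand -139.09077973644366 -0.24247897108088523
-100 [-92.5  -0.6  35.2] [-100.    -8.4   33.2] [-85.    7.5  37.1]
-85 [-77.5  -0.6  35.3] [-85.   -8.4  32.8] [-70.    7.3  37.3]
-70 [-62.5  -0.5  35.3] [-70.   -8.3  33. ] [-55.    7.4  37.2]
-55 [-47.4  -0.5  35.4] [-55.   -8.7  33.3] [-40.    7.4  37.2]
-40 [-32.4  -0.7  35.5] [-40.   -8.7  33.3] [-25.    7.4  37.8]
-25 [-24.5  -0.5  35.3] [-25.   -8.6  33.5] [-23.7   7.2  36.8]
```

View pics/w6.png

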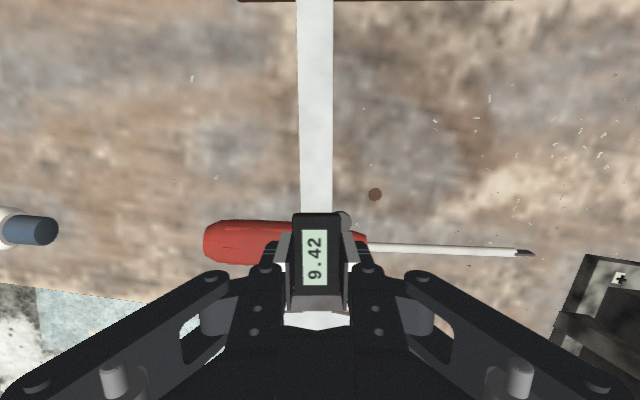

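The beam end is about 12 mm into the slot with no side force. The screwdriver handle passes under the fingers with clearance. I'll continue in.

Call:
send_rows(
  steps=[
    {"tx": 0,"ty": -1.0,"tz": 5,"rx": 0,"ry": 0,"rz": 0,"hand": 1},
    {"tx": -0.1,"ty": 0.1,"tz": 9,"rx": 0,"ry": 0,"rz": 0,"hand": 1},
    {"tx": -0.1,"ty": 0.1,"tz": 9,"rx": 0,"ry": 0,"rz": 0,"hand": 1},
    {"tx": -0.1,"ty": 0.1,"tz": 9,"rx": 0,"ry": 0,"rz": 0,"hand": 1},
    {"tx": -0.1,"ty": 0.1,"tz": 9,"rx": 0,"ry": 0,"rz": 0,"hand": 1},
    {"tx": -0.1,"ty": 0.1,"tz": 9,"rx": 0,"ry": 0,"rz": 0,"hand": 1},
    {"tx": -0.1,"ty": 0.1,"tz": 9,"rx": 0,"ry": 0,"rz": 0,"hand": 1},
    {"tx": -0.1,"ty": 0.1,"tz": 6,"rx": 0,"ry": 0,"rz": 0,"hand": 1},
    {"tx": 0,"ty": 0.1,"tz": 6,"rx": 0,"ry": 0,"rz": 0,"hand": 1},
    {"tx": 0,"ty": 0,"tz": 0,"rx": 0,"ry": 0,"rz": 0,"hand": 1},
  ],
)

```text
t: 10.1
ee_pos: [455.1, 298.3, 40.3]
eef_rot: [[0.164, 0.016, 0.986], [-0.987, 0.003, 0.164], [-0.0, -1.0, 0.017]]
ft_force: [0.2, -0.2, -0.7]
width: 22.6
```

Call:
send_rows(
  steps=[
    {"tx": 0,"ty": 0,"tz": 3,"rx": 0,"ry": 0,"rz": 0,"hand": 1},
    {"tx": 0,"ty": 0,"tz": 3,"rx": 0,"ry": 0,"rz": 0,"hand": 1},
    {"tx": 0,"ty": 0,"tz": 2,"rx": 0,"ry": 0,"rz": 0,"hand": 1},
  ],
)

```text
t: 10.4
ee_pos: [462.2, 299.5, 40.3]
eef_rot: [[0.164, 0.016, 0.986], [-0.986, 0.003, 0.164], [-0.0, -1.0, 0.016]]
ft_force: [-0.0, 0.1, -1.9]
width: 22.4
```

Call:
send_rows(
  steps=[
    {"tx": 0,"ty": 0,"tz": 2,"rx": 0,"ry": 0,"rz": 0,"hand": 1},
    {"tx": 0,"ty": 0,"tz": 2,"rx": 0,"ry": 0,"rz": 0,"hand": 1},
    {"tx": 0,"ty": 0,"tz": 0.5,"rx": 0,"ry": 0,"rz": 0,"hand": 1},
  ],
)

```text
t: 10.7
ee_pos: [466.8, 300.2, 40.4]
eef_rot: [[0.164, 0.016, 0.986], [-0.986, 0.003, 0.164], [-0.0, -1.0, 0.016]]
ft_force: [-0.3, -1.4, -1.8]
width: 22.2
```

Call:
send_rows(
  steps=[
    {"tx": 0,"ty": 0,"tz": 1,"rx": 0,"ry": 0,"rz": 0,"hand": 1},
    {"tx": 0,"ty": 0,"tz": 1,"rx": 0,"ry": 0,"rz": 0,"hand": 1},
  ],
)

```text
t: 10.9
ee_pos: [468.4, 300.5, 40.2]
eef_rot: [[0.164, 0.015, 0.986], [-0.986, 0.003, 0.164], [-0.0, -1.0, 0.016]]
ft_force: [0.1, -0.0, -1.4]
width: 22.5
```

Call:
send_rows(
  steps=[
    {"tx": 0,"ty": 0,"tz": 1,"rx": 0,"ry": 0,"rz": 0,"hand": 1},
    {"tx": 0,"ty": 0,"tz": 0,"rx": 0,"ry": 0,"rz": 0,"hand": 1},
  ],
)

```text
t: 11.1
ee_pos: [469.6, 300.7, 40.4]
eef_rot: [[0.164, 0.016, 0.986], [-0.986, 0.003, 0.164], [-0.0, -1.0, 0.016]]
ft_force: [-0.1, 0.4, -1.7]
width: 22.3
```

Now at about -53.7 with no contact yet. I'll keep going in small steps.

Call:
send_rows(
  steps=[
    {"tx": 0,"ty": 0,"tz": 1,"rx": 0,"ry": 0,"rz": 0,"hand": 1},
    {"tx": 0,"ty": 0,"tz": 0.5,"rx": 0,"ry": 0,"rz": 0,"hand": 1},
  ],
)

```text
t: 11.3
ee_pos: [470.6, 300.8, 40.2]
eef_rot: [[0.164, 0.015, 0.986], [-0.986, 0.002, 0.164], [0.0, -1.0, 0.015]]
ft_force: [-1.2, 1.0, -0.8]
width: 22.2
```

Call:
send_rows(
  steps=[
    {"tx": 0,"ty": 0,"tz": 1,"rx": 0,"ry": 0,"rz": 0,"hand": 1},
    {"tx": 0,"ty": 0,"tz": 0.5,"rx": 0,"ry": 0,"rz": 0,"hand": 1},
  ],
)

```text
t: 11.5
ee_pos: [470.6, 300.7, 39.6]
eef_rot: [[0.164, 0.011, 0.986], [-0.986, 0.001, 0.164], [0.001, -1.0, 0.012]]
ft_force: [-5.3, -1.3, -0.7]
width: 22.2
```

Call:
send_rows(
  steps=[
    {"tx": 0,"ty": 0,"tz": 1,"rx": 0,"ry": 0,"rz": 0,"hand": 1},
    {"tx": 0,"ty": 0,"tz": 0,"rx": 0,"ry": 0,"rz": 0,"hand": 1},
  ],
)

```text
t: 11.7
ee_pos: [470.7, 300.6, 39.2]
eef_rot: [[0.164, 0.01, 0.986], [-0.986, 0.001, 0.164], [0.001, -1.0, 0.01]]
ft_force: [-5.9, -0.7, -0.5]
width: 21.7
```

The beam stopped against the slot back with a 6 N push at the expected depth. I'll release and lift.

Call:
send_rows(
  steps=[
    {"tx": 0,"ty": 0,"tz": -1,"rx": 0,"ry": 0,"rz": 0,"hand": 0.4},
    {"tx": 0,"ty": 0,"tz": 0,"rx": 0,"ry": 0,"rz": 0,"hand": 0.1},
    {"tx": 0,"ty": 0,"tz": 0,"rx": 0,"ry": 0,"rz": 0,"hand": -0.3},
    {"tx": 0,"ty": 0,"tz": 0,"rx": 0,"ry": 0,"rz": 0,"hand": -0.3},
    {"tx": 0,"ty": 0,"tz": 0,"rx": 0,"ry": 0,"rz": 0,"hand": -0.3},
    {"tx": 0,"ty": 0,"tz": 0,"rx": 0,"ry": 0,"rz": 0,"hand": -0.3},
    {"tx": 0,"ty": -20,"tz": 0,"rx": 0,"ry": 0,"rz": 0,"hand": -0.3},
    {"tx": 0,"ty": -30,"tz": 0,"rx": 0,"ry": 0,"rz": 0,"hand": -0.3},
    {"tx": 0,"ty": -40,"tz": 0,"rx": 0,"ry": 0,"rz": 0,"hand": -0.3},
    {"tx": 0,"ty": -40,"tz": 0,"rx": 0,"ry": 0,"rz": 0,"hand": -0.3},
  ],
)

```text
t: 12.7
ee_pos: [469.8, 300.5, 171.1]
eef_rot: [[0.164, 0.014, 0.986], [-0.986, 0.002, 0.164], [0.0, -1.0, 0.014]]
ft_force: [-0.5, -0.3, -0.2]
width: 55.9
```

Call:
send_rows(
  steps=[
    {"tx": 0,"ty": -30,"tz": -40,"rx": 0,"ry": 0,"rz": 0,"hand": -0.3},
    {"tx": 0,"ty": 0,"tz": -10,"rx": 0,"ry": 0,"rz": 0,"hand": -0.3},
    {"tx": 0,"ty": 0,"tz": 0,"rx": 0,"ry": 0,"rz": 0,"hand": -0.3},
    {"tx": 0,"ty": 0,"tz": 0,"rx": 0,"ry": 0,"rz": 0,"hand": -0.3},
  ],
)

```text
t: 13.1
ee_pos: [420.2, 292.2, 198.2]
eef_rot: [[0.164, 0.014, 0.986], [-0.986, 0.002, 0.164], [0.001, -1.0, 0.014]]
ft_force: [0.8, -0.5, 1.0]
width: 55.1
```

Run:
```python
from h import *
s=readout.get_state();print(s['ee_pos'],s['ft_force'],s['width'])
c=cam('wrist');save(c,'w7');np.savez('w7',**c);P=cloud(c);ok=c['range_z']>0
a=np.radians(10);ex=np.array([np.cos(a),np.sin(a)]);ey=np.array([-np.sin(a),np.cos(a)])
o=np.array([585.9,286])
T=np.stack([(P[...,:2]-o)@ex,(P[...,:2]-o)@ey,P[...,2]],-1)
k=T[ok&(T[...,0]<-62)&(T[...,0]>-185)&(abs(T[...,1]-35)<36)&(T[...,2]>20)&(T[...,2]<60)]
for lo in range(-185,-60,12):
    q=k[(k[:,0]>=lo)&(k[:,0]<lo+12)]
    if len(q)>10:print(lo,q.mean(0).round(1),q.min(0).round(1),q.max(0).round(1))
# grip: points 95..225 high near pocket
g=T[ok&(T[...,2]>95)&(T[...,2]<235)&(abs(T[...,0])<60)&(abs(T[...,1]+35)<50)]
print('w grip',len(g))
t=cam('top');np.savez('top2',**t);t2=cam('scene');np.savez('scene2',**t2)
for n,c in(('top',t),('scene',t2)):
    P=cloud(c);T=np.stack([(P[...,:2]-o)@ex,(P[...,:2]-o)@ey,P[...,2]],-1)
    m=(c['range_z']>0)&(T[...,2]>95)&(T[...,2]<235)&(abs(T[...,0])<70)&(abs(T[...,1]+35)<55)
    g=T[m];print(n,len(g))
    for lo in range(95,235,20):
        q=g[(g[:,2]>=lo)&(g[:,2]<lo+20)]
        if len(q)>3:print(lo,np.median(q,0).round(1),q.min(0).round(1),q.max(0).round(1))
```

```text
[420.15809795 292.15192813 198.18605137] [ 0.75554358 -0.46688731  1.01170089] 55.0917192737953
-161 [-155.1   30.1   23.9] [-161.     0.    20.7] [-149.2   59.5   26.3]
-149 [-142.2   30.7   26.4] [-148.9   -0.7   20.3] [-137.2   60.2   29. ]
-137 [-131.1   33.2   30.9] [-137.    13.2   20.7] [-125.2   51.6   35.1]
-125 [-118.8   33.5   33.9] [-124.6   22.1   31.2] [-113.2   45.5   36.2]
-113 [-106.8   33.6   35. ] [-112.4   19.8   26.5] [-101.4   45.4   37.2]
-101 [-95.4  31.3  34.7] [-100.8   15.8   26.5] [-89.8  45.1  37.9]
-89 [-83.2  33.5  30.4] [-89.   26.   28.2] [-77.4  41.1  32.4]
-77 [-71.   33.6  31.5] [-76.7  26.   29.5] [-65.3  41.7  33.7]
-65 [-63.6  33.6  32.1] [-64.6  26.   30.7] [-62.   41.7  34.1]
w grip 6
top 75
95 [-10.9 -37.7 103.3] [-14.4 -46.6  95.2] [ 22.5  -2.4 113. ]
115 [-13.  -37.2 121.5] [-13.9 -46.2 115. ] [ -7.6 -27.4 134.9]
135 [-12.3 -38.3 149.2] [-14.5 -45.1 135.7] [ -6.8 -29.3 153.8]
155 [-11.  -37.9 165.1] [-12.9 -46.1 156.6] [ -4.8 -26.6 169.5]
175 [-11.7 -37.3 183.9] [-14.2 -45.  176. ] [ -4.2 -28.7 194.2]
195 [-10.9 -37.3 205.3] [-13.9 -42.6 197.6] [ -9.1 -27.6 211.5]
215 [ -5.8 -35.5 226.5] [-14.3 -44.4 216.8] [  2.8 -26.5 233.5]
scene 268
95 [ -5.9 -26.3 105.2] [-15.5 -35.5  95.5] [  6.3 -20.2 114.7]
115 [ -7.4 -27.  125.1] [-15.6 -38.  115.1] [  4.5 -22.5 134.7]
135 [ -8.2 -27.  144. ] [-14.7 -41.6 135.3] [  2.8 -22.5 154.7]
155 [ -7.  -27.2 164.2] [-14.6 -90.  155.1] [ 57.8 -19.6 174.8]
175 [ -7.2 -29.  184.4] [-14.3 -38.  175.6] [  5.1 -24.  194.5]
195 [ -5.9 -26.5 205.5] [-13.6 -35.7 195.7] [  4.1 -23.1 213.9]
215 [ -6.6 -28.4 225. ] [-13.9 -44.1 215.2] [  5.  -22.9 230.4]
```

View pics/w7.png

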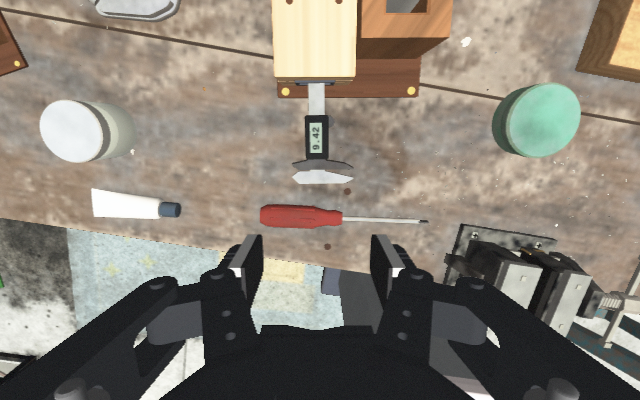

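The caliper is home: its jaw end is 103 mm out of the face at (293–353, 158–185), and it sags slightly. The screwdriver is untouched. Next I'll go above the grip top for a close look.

Run:
```python
from h import *
goto([589,250,330],-80); print(readout.get_state()['joint_pos'].round(1))
```

```text
turn [-0.75 -0.59  0.05] | 1.0  shift in new frame [  70.8 -132.1  158.6] t 13.2
[ 27.1   0.5 110.2  -0.3  68.6 107.8]
```

Call:
send_rows(
  steps=[
    {"tx": 0,"ty": -45,"tz": 0,"rx": -0.7,"ry": -0.6,"rz": 0,"hand": -0.6},
    {"tx": 0,"ty": -45,"tz": 0,"rx": 0,"ry": 0,"rz": 0,"hand": -0.6},
    {"tx": 0,"ty": -42,"tz": 0,"rx": 0,"ry": 0,"rz": 0,"hand": -0.6},
    {"tx": 15,"ty": 0,"tz": 30,"rx": 0,"ry": 0,"rz": 0,"hand": -0.6},
    {"tx": 20,"ty": 0,"tz": 45,"rx": 0,"ry": 0,"rz": 0,"hand": -0.6},
    {"tx": 20,"ty": 0,"tz": 45,"rx": 0,"ry": 0,"rz": 0,"hand": -0.6},
    {"tx": 16,"ty": 0,"tz": 38,"rx": 0,"ry": 0,"rz": 0,"hand": -0.6},
    {"tx": 0,"ty": 0,"tz": 0,"rx": 0,"ry": 0,"rz": 0,"hand": -0.6},
    {"tx": 0,"ty": 0,"tz": 0,"rx": 0,"ry": 0,"rz": 0,"hand": -0.6},
  ],
)

```text
t: 14.15
ee_pos: [588.1, 249.3, 329.7]
eef_rot: [[0.173, -0.001, 0.985], [-0.985, -0.0, 0.173], [0.0, -1.0, -0.001]]
ft_force: [-0.5, 0.8, -0.2]
width: 68.5
```

Run:
```python
from h import *
s=readout.get_state();print(s['ee_pos'],s['width'],s['joint_pos'].round(1))
c=cam('wrist');save(c,'w8');np.savez('w8',**c);P=cloud(c);ok=c['range_z']>0
T=(P-s['ee_pos'])@s['eef_rot']
m=ok&(P[...,2]>95)&(P[...,2]<240)&(abs(T[...,0])<50)&(abs(T[...,2])<60)
print(m.sum());
for lo in range(95,240,15):
    q=m&(P[...,2]>=lo)&(P[...,2]<lo+15)
    if q.sum()>5:print(lo,q.sum(),'tool mid',((T[q].min(0)+T[q].max(0))/2).round(1),T[q].min(0).round(1),T[q].max(0).round(1))
q=m&(P[...,2]>220);(cx,cy),r=cv2.minEnclosingCircle(T[q][:,[0,2]].astype(np.float32));print('top disc tool x,z,r',cx,cy,r, P[q][:,2].max())
```

```text
[588.11598378 249.30486307 329.68014323] 68.52986196152673 [16.7 10.9 84.6 -0.  84.5 96.7]
840
95 32 tool mid [ -0.6 227.1  10.6] [-11.2 219.7   6.3] [ 10.1 234.4  14.8]
110 37 tool mid [ -0.6 212.   10.7] [-10.9 204.7   6.7] [  9.8 219.4  14.7]
125 45 tool mid [ -1.2 197.2  10.1] [-11.7 189.8   5.8] [  9.4 204.6  14.4]
140 41 tool mid [ -1.1 181.8  10.7] [-11.1 174.8   7.2] [  8.8 188.9  14.2]
155 51 tool mid [ -1.1 167.   10.8] [-10.6 159.7   7.7] [  8.5 174.3  14. ]
170 55 tool mid [ -1.6 151.8   9.7] [-11.3 144.7   5.7] [  8.2 158.8  13.7]
185 69 tool mid [ -0.9 137.3   7.7] [-10.7 130.    1.8] [  8.8 144.5  13.6]
200 84 tool mid [ -1.4 122.2   7.5] [-11.1 114.9   1.8] [  8.3 129.6  13.2]
215 425 tool mid [ -1.7 107.    3.9] [-11.1 100.   -5.2] [  7.8 114.1  13. ]
top disc tool x,z,r -1.659475326538086 3.5987071990966797 9.467004776000977 230.00339460325745
```

View pics/w8.png

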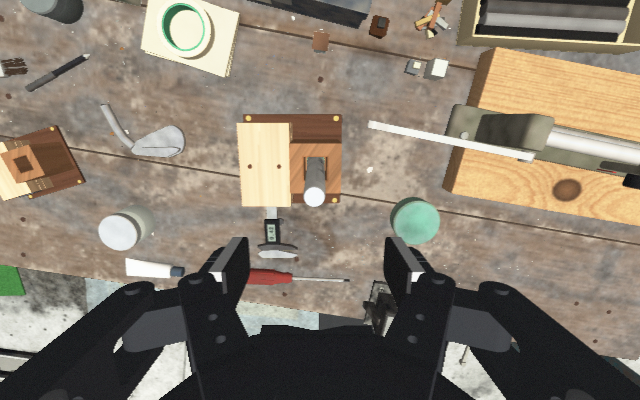

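The grip top is at (314,195), centred between the fingers and nearly upright. I'll descend 143 mm and grip.

Call:
send_rows(
  steps=[
    {"tx": -1.7,"ty": 20,"tz": 3.6,"rx": 0,"ry": 0,"rz": 0,"hand": -0.6},
    {"tx": 0,"ty": 35,"tz": 0,"rx": 0,"ry": 0,"rz": 0,"hand": -0.6},
    {"tx": 0,"ty": 35,"tz": 0,"rx": 0,"ry": 0,"rz": 0,"hand": -0.6},
    {"tx": 0,"ty": 30,"tz": 0,"rx": 0,"ry": 0,"rz": 0,"hand": -0.6},
    {"tx": 0,"ty": 15,"tz": 0,"rx": 0,"ry": 0,"rz": 0,"hand": -0.6},
    {"tx": 0,"ty": 8,"tz": 0,"rx": 0,"ry": 0,"rz": 0,"hand": -0.6},
    {"tx": 0,"ty": 0,"tz": 0,"rx": 0,"ry": 0,"rz": 0,"hand": 0},
    {"tx": 0,"ty": 0,"tz": 0,"rx": 0,"ry": 0,"rz": 0,"hand": 1},
    {"tx": 0,"ty": 0,"tz": 0,"rx": 0,"ry": 0,"rz": 0,"hand": 1},
    {"tx": 0,"ty": 0,"tz": 0,"rx": 0,"ry": 0,"rz": 0,"hand": 1},
  ],
)

```text
t: 15.2
ee_pos: [592.8, 252.7, 191.7]
eef_rot: [[0.174, 0.008, 0.985], [-0.985, 0.002, 0.174], [-0.0, -1.0, 0.008]]
ft_force: [0.1, -0.1, 0.5]
width: 18.4
```

Call:
send_rows(
  steps=[
    {"tx": 0,"ty": 0,"tz": 0,"rx": 0,"ry": 0,"rz": 0,"hand": 1},
    {"tx": 0,"ty": 0,"tz": 0,"rx": 0,"ry": 0,"rz": 0,"hand": 1},
    {"tx": 0,"ty": 0,"tz": 0,"rx": 0,"ry": 0,"rz": 0,"hand": 1},
    {"tx": 0,"ty": 0,"tz": 0,"rx": 0,"ry": 0,"rz": 0,"hand": 1},
  ],
)

```text
t: 15.6
ee_pos: [592.9, 252.7, 191.6]
eef_rot: [[0.174, 0.008, 0.985], [-0.985, 0.002, 0.174], [-0.0, -1.0, 0.008]]
ft_force: [-1.0, 0.3, 6.7]
width: 18.3
```

Call:
send_rows(
  steps=[
    {"tx": 0,"ty": -8,"tz": 0,"rx": 0,"ry": 0,"rz": 0,"hand": 1},
    {"tx": 0,"ty": -15,"tz": 0,"rx": 0,"ry": 0,"rz": 0,"hand": 1},
    {"tx": 0,"ty": -20,"tz": 0,"rx": 0,"ry": 0,"rz": 0,"hand": 1},
    {"tx": 0,"ty": -25,"tz": 0,"rx": 0,"ry": 0,"rz": 0,"hand": 1},
    {"tx": 0,"ty": -30,"tz": 0,"rx": 0,"ry": 0,"rz": 0,"hand": 1},
    {"tx": 0,"ty": -30,"tz": 0,"rx": 0,"ry": 0,"rz": 0,"hand": 1},
    {"tx": 0,"ty": -30,"tz": 0,"rx": 0,"ry": 0,"rz": 0,"hand": 1},
    {"tx": 0,"ty": -30,"tz": 0,"rx": 0,"ry": 0,"rz": 0,"hand": 1},
    {"tx": 0,"ty": -20,"tz": 0,"rx": 0,"ry": 0,"rz": 0,"hand": 1},
    {"tx": 0,"ty": -10,"tz": 0,"rx": 0,"ry": 0,"rz": 0,"hand": 1},
  ],
)

```text
t: 16.6
ee_pos: [591.0, 252.4, 411.1]
eef_rot: [[0.174, 0.008, 0.985], [-0.985, 0.002, 0.174], [-0.001, -1.0, 0.008]]
ft_force: [0.8, 0.5, 0.1]
width: 18.4
```

```bash
cat > g.py <<'E'
from h import *
s=readout.get_state();print(s['ee_pos'].round(1),s['width'],s['joint_pos'].round(1),s['ft_force'].round(1))
from numpy.linalg import svd
for n in('scene','top'):
    c=cam(n);save(c,n+'_%d'%(s['t']*100));P=cloud(c);T=(P-s['ee_pos'])@s['eef_rot']
    m=(c['range_z']>0)&(abs(T[...,0])<35)&(abs(T[...,2])<35)&(T[...,1]>22)&(T[...,1]<220)
    if m.sum()<15:print(n,m.sum());continue
    A=P[m];d=svd(A-A.mean(0))[2][0];d*=np.sign(d@s['eef_rot'][:,1])
    print(n,m.sum(),'tool y extent',T[m][:,1].min().round(),T[m][:,1].max().round(),'axis',d.round(3),'elev deg',np.degrees(np.arcsin(d[2])).round(1),'minz',A[:,2].min().round())
E
python3 g.py
```

```text
[591.  252.4 411.1] 18.42730713115887 [16.9  9.7 77.6 -0.  92.3 96.8] [0.8 0.5 0.1]
scene 388 tool y extent 22.0 177.0 axis [-0.014  0.012 -1.   ] elev deg -89.0 minz 234.0
top 63 tool y extent 26.0 162.0 axis [ 0.024  0.004 -1.   ] elev deg -88.6 minz 249.0
```

The grip is out and hanging straight. I'll turn it sideways and watch the sign of joint 4.

Call:
send_rows(
  steps=[
    {"tx": 0,"ty": 0,"tz": 0,"rx": 0,"ry": 0,"rz": 4,"hand": 1},
    {"tx": 0,"ty": 0,"tz": 0,"rx": 0,"ry": 0,"rz": 8,"hand": 1},
    {"tx": 0,"ty": 0,"tz": 0,"rx": 0,"ry": 0,"rz": 8,"hand": 1},
  ],
)

```text
t: 17.0
ee_pos: [589.8, 253.1, 406.0]
eef_rot: [[0.165, -0.059, 0.984], [-0.923, 0.342, 0.176], [-0.347, -0.938, 0.002]]
ft_force: [0.1, -0.1, -1.4]
width: 18.5
```

```bash
python3 -c "
from h import *
s=readout.get_state();print(s['joint_pos'].round(1),s['eef_rot'].round(2),s['ee_pos'])"
```

```text
[ 7.6  8.1 81.8 20.3 90.9 87.6] [[ 0.17 -0.06  0.98]
 [-0.92  0.34  0.18]
 [-0.35 -0.94  0.  ]] [589.7691877  253.08276319 406.02124898]
```

Call:
send_rows(
  steps=[
    {"tx": 0,"ty": 0,"tz": 0,"rx": 0,"ry": 0,"rz": 8,"hand": 1},
    {"tx": 0,"ty": 0,"tz": 0,"rx": 0,"ry": 0,"rz": 8,"hand": 1},
    {"tx": 0,"ty": 0,"tz": 0,"rx": 0,"ry": 0,"rz": 8,"hand": 1},
    {"tx": 0,"ty": 0,"tz": 0,"rx": 0,"ry": 0,"rz": 8,"hand": 1},
    {"tx": 0,"ty": 0,"tz": 0,"rx": 0,"ry": 0,"rz": 8,"hand": 1},
    {"tx": 0,"ty": 0,"tz": 0,"rx": 0,"ry": 0,"rz": 8,"hand": 1},
    {"tx": 0,"ty": 0,"tz": 0,"rx": 0,"ry": 0,"rz": 8,"hand": 1},
    {"tx": 0,"ty": 0,"tz": 0,"rx": 0,"ry": 0,"rz": 8,"hand": 1},
    {"tx": 0,"ty": 0,"tz": 0,"rx": 0,"ry": 0,"rz": 6,"hand": 1},
    {"tx": 0,"ty": 0,"tz": 0,"rx": 0,"ry": 0,"rz": 0,"hand": 1},
  ],
)

```text
t: 18.0
ee_pos: [589.2, 252.0, 400.7]
eef_rot: [[-0.01, -0.174, 0.985], [0.001, 0.985, 0.174], [-1.0, 0.003, -0.01]]
ft_force: [-1.3, 0.0, -1.4]
width: 18.5
```

```bash
python3 g.py; python3 -c "
from h import *
print(readout.get_state()['eef_rot'].round(3))"
```

```text
[589.2 252.  400.7] 18.456328200793013 [ -9.8  22.4  95.4  80.6 107.5  61.3] [-1.3  0.  -1.4]
scene 316 tool y extent 22.0 185.0 axis [-0.158  0.987 -0.018] elev deg -1.1 minz 390.0
top 386 tool y extent 22.0 180.0 axis [-0.19   0.982  0.015] elev deg 0.8 minz 397.0
[[ 0.    -0.174  0.985]
 [-0.001  0.985  0.174]
 [-1.    -0.001 -0.   ]]
```

The grip is level (±1°) at 400 mm. I'll settle, then check the caliper and that nothing is moving.

Call:
send_rows(
  steps=[
    {"tx": 0,"ty": 0,"tz": 0,"rx": 0,"ry": 0,"rz": 0,"hand": 1},
    {"tx": 0,"ty": 0,"tz": 0,"rx": 0,"ry": 0,"rz": 0,"hand": 1},
    {"tx": 0,"ty": 0,"tz": 0,"rx": 0,"ry": 0,"rz": 0,"hand": 1},
    {"tx": 0,"ty": 0,"tz": 0,"rx": 0,"ry": 0,"rz": 0,"hand": 1},
    {"tx": 0,"ty": 0,"tz": 0,"rx": 0,"ry": 0,"rz": 0,"hand": 1},
    {"tx": 0,"ty": 0,"tz": 0,"rx": 0,"ry": 0,"rz": 0,"hand": 1},
  ],
)

```text
t: 18.7
ee_pos: [590.5, 252.3, 407.3]
eef_rot: [[0.004, -0.174, 0.985], [0.0, 0.985, 0.174], [-1.0, -0.0, 0.004]]
ft_force: [0.8, -0.2, 0.4]
width: 17.9
```

```bash
python3 g.py
python3 - <<'E'
from h import *
a=np.radians(10);ex=np.array([np.cos(a),np.sin(a)]);ey=np.array([-np.sin(a),np.cos(a)]);o=np.array([585.9,286])
def calx(c):
    P=cloud(c);x=(P[...,:2]-o)@ex;y=(P[...,:2]-o)@ey
    m=(c['range_z']>0)&(x<-75)&(x>-175)&(abs(y-35)<34)&(P[...,2]>17)&(P[...,2]<60)
    return m.sum(),x[m].min().round(1),x[m].max().round(1)
t=cam('top');print('before',calx(dict(np.load('top2.npz'))),'after',calx(t))
A=dict(np.load('top1.npz'))['color'].astype(int);B=t['color'].astype(int);d=(abs(A-B).max(2)>45)[160:262,160:470]
n,l,st,ce=cv2.connectedComponentsWithStats(d.astype(np.uint8));print([(tuple(x[:5]+[160,160,0,0,0])) for x in st[1:] if x[4]>25])
s=readout.get_state();print(abs(s['qd']).max(),s['t'])
E
```

```text
[590.5 252.3 407.3] 17.940172903919624 [ -9.8  22.1  95.   80.7 107.6  61.3] [ 0.8 -0.2  0.4]
scene 321 tool y extent 23.0 185.0 axis [-0.156  0.987 -0.022] elev deg -1.2 minz 394.0
top 389 tool y extent 22.0 181.0 axis [-0.185  0.983  0.009] elev deg 0.5 minz 400.0
before (np.int64(22), np.float64(-163.7), np.float64(-150.4)) after (np.int64(173), np.float64(-163.4), np.float64(-75.6))
[(np.int64(228), np.int64(161), np.int64(67), np.int64(19), np.int64(371)), (np.int64(294), np.int64(160), np.int64(47), np.int64(10), np.int64(323)), (np.int64(349), np.int64(160), np.int64(41), np.int64(6), np.int64(188)), (np.int64(358), np.int64(174), np.int64(36), np.int64(19), np.int64(502)), (np.int64(353), np.int64(194), np.int64(15), np.int64(37), np.int64(198)), (np.int64(378), np.int64(209), np.int64(20), np.int64(28), np.int64(137)), (np.int64(281), np.int64(230), np.int64(14), np.int64(5), np.int64(37)), (np.int64(350), np.int64(233), np.int64(12), np.int64(27), np.int64(171)), (np.int64(363), np.int64(233), np.int64(15), np.int64(29), np.int64(96))]
0.12782127423207879 18.85
```

```bash
python3 -c "
from rig import order
print(order.close_job())"
```

```text
the job is handed in; nothing more can be done
None
```

The job is handed in at about 19 s of the 69 s allowed. The caliper is fully home in its slot, and the arm is holding the rubber grip level.

- **Caliper:** I slid it in, plain end first, until it stopped against the back of the slot with about a 6 N push, then let go. It now stands about 103–105 mm out of the front face, against about 102 mm expected, and it was still there at the last check.
- **Rubber grip:** I drew it straight up out of its pocket, turned it level pointing left, and am holding it about 400 mm above the bench. The arm was at rest at the last check.
- **Levelness:** the two fixed cameras disagreed slightly on the tilt, one reading -1.2° and the other +0.5°. I put this down to each camera seeing a different side of the grip.
- **Other things:** comparing the top view before and after showed only changes I put down to the arm and the caliper. The arm blocked part of that view at the end.
- **Refused call:** the first set of moves was rejected because the rows left out some keys. Nothing moved as a result.

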